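Close the setting vise to its gauge mark with the thumbwheel

TASK

On the setting vise, roll the knurled thumbwheel under a fingertip, stroke by stroke, until the sliding jaw has closed the gap so far that its pointer stands at the black gauge mark, then take the hand clear. Move the jaw by the wheel alone, from above: do not push or grip the jaw, and leave the mark's tab, the brass bush between the jaws and everything else on the bench where they are, unlifted.

Things in the scene. Friction and masses are not known exactly. Their poses are not given: they have to be found in the camera images.
- vise: Setting vise fixed to the bench: base 125 x 285 x 14 mm, cream wheel housing at one end, steel bed (60 mm wide, top 30 mm above the bench), fixed jaw at the other end (top 60 mm up, face 195 mm from the origin). Origin on the bench under the wheel's centre; y runs level along the bed from wheel to fixed jaw, x level along the wheel's axle towards the pointer and mark, z up.
- wheel_top (a point): Topmost point of the steel knurled thumbwheel, 80 mm above the bench (does not turn with it). Wheel 60 mm in diameter, 16 mm wide, axle along the vise's x. It stands 14 mm proud of the two housing cheeks beside it (tops 66 mm up, each 18 mm thick, 84 mm long along y, 3 mm off its sides); end walls 34 to 42 mm from the axle along y are 54 mm high.
- wheel: The thumbwheel, origin at its centre 50 mm above the bench, turning with it; it does not yield downwards. Press on its top with a few newtons (4 to 8) and drag the fingertip along the vise's +y: it turns by friction and the jaw closes 12 mm per radian, 0.4 mm per mm of fingertip travel. Dragging to -y opens it. Turning takes about 1 N at the rim; it stays where left.
- jaw: The sliding steel jaw, a block 60 (x) x 28 (y) x 30 (z) mm on the bed, its top 60 mm above the bench, with a small dark pointer on its +x side. Origin at the centre of its underside, 75 mm from the vise's origin along y at the start (fully open). It slides along the vise's y axis, 80 mm of travel, driven by the wheel. Not to be touched.
- pointer (a point): Tip of the pointer: a dark finger 3 mm wide that sticks out from the jaw towards the vise's +x, 50 mm from the bed's middle line, 39 mm above the bench. Its axes are parallel to the vise's.
- mark (a point): Pointer-side end of the gauge mark: a black line 6 mm wide across the top (39 mm above the bench) of an aluminium tab, 24 x 34 x 13 mm, on the ledge beside the bed. Met when pointer and mark stand at the same place along the vise's y; at the start the mark is 18 to 46 mm further along +y. The tab is stiff to move; leave it alone.
- bush: Loose brass stepped bush, 24 mm in diameter, 36 mm tall, standing on the bed between the jaws. Origin at its underside.
- ring_gauge: Loose steel ring, 52 mm outside, 16 mm high, on the bench by the vise. Origin at its underside.
- gauge_block: Loose steel gauge block 35 x 9 x 30 mm, on the bench by the vise. Origin at its underside.
- loupe: Loose black eyepiece loupe, 38 mm in diameter and 38 mm tall, on the bench by the vise. Origin at its underside.
- plug_gauge: Loose dark steel plug gauge, 24 mm head on a 16 mm stem, standing 60 mm tall or somewhat more, on the bench by the vise. Origin at its underside.
- dust_brush: Loose brush lying on the bench at the robot's right.
- cleaner: Loose white bottle, 52 mm in diameter, 130 mm tall, at the robot's left. Origin at its underside.

How it is judged:
At the end, for the whole second after the job is handed in: The pointer's tip is within 3 mm of the middle of the gauge mark along the slide, the jaw is at rest, the tab has not moved by 3 mm and no loose thing by 15 mm (y of mark in the frame of pointer between -0.003 and 0.003 m and linear speed of jaw below 0.003 m/s and distance of each of bush, ring_gauge, gauge_block, loupe, plug_gauge, dust_brush, cleaner from where it was at the start of the episode below 0.015 m and distance of mark from where it was at the start of the episode below 0.003 m); the robot touches nothing.
It fails at once if the jaw is pushed or gripped directly by the robot (over 1 N) (contact force between jaw and the fingers above 1 N or contact force between jaw and the arm above 1 N).
It fails at once if the tab with the gauge mark is shifted by 3 mm (distance of mark from where it was at the start of the episode above 0.003 m).
It fails at once if a loose thing is lifted, carried, tipped over or shoved 15 mm (distance of any of bush, ring_gauge, gauge_block, loupe, plug_gauge, dust_brush, cleaner from where it was at the start of the episode above 0.015 m or angle between any of bush, ring_gauge, gauge_block, loupe, plug_gauge, cleaner's own z axis and vertical above 0.6 rad).
It also fails if it takes over 64 s, if anything falls off the work surface, if the arm or the gripper's body presses on something with over 40 N, if the wrist force passes 120 N, or if a joint passes its speed limit or range.

ROBOT

A 6-joint arm with a two-finger parallel gripper is mounted at the origin on the work surface. World frame = base frame: x ahead of the robot, y to its left, z up, the work surface at z = 0. Lengths are in m, angles in rad, forces in N, time in s.
With the tool pointing down it reaches from about 0.375 to 0.75 m from the base axis. Payload 9 kg.
Tool frame: the origin (TCP) lies midway between the tips of the shut fingers; the grasp point (between the pads) lies 19 mm behind it (robot.hold_point_z is the distance from the TCP to the grasp point, in m); z points along the fingers, y is the line along which they close (so a half turn about z gives the same grasp; the last joint's range is limited). The gripper opens to 85 mm and grips with 20 to 120 N. Pads are 22 mm wide; open, the fingers measure 114 mm over their backs; the gripper's body (76 mm by 85 mm) begins 54 mm behind the grasp point. The pads swing forward as they close: fully open they stand 13 mm farther back than shut.
Start: joints at [1.027, 0.104, 0.097, 1.564, 0, 1.353], TCP at [0.192, 0.568, 0.231] pointing down, gripper open.
Joint ranges: [-2.99, 2.99], [-0.84, 1.86], [-1.1, 1.16], [-1.84, 2.11], [-1.51, 1.56], [-3.14, 3.14]. Speed limits (rad/s): [2.22, 2.22, 2.57, 3.14, 3.14, 3.14].

INTERFACE

Orientations are given as a unit quaternion [w, x, y, z].
In Python, from workcell import robot gives the robot as it stands.
- The arm moves only by the tool step_arm, never from a script. Its argument "increments" is one flat list of numbers, 7 for each row, row after row: the turn, a rotation vector about the tool's x, y, z each as a share of 60 degrees, from -1 to 1, then the shift along the tool's x, y, z each as a share of 10 cm, from -1 to 1, then the opening, from 0 (shut) to 1 (fully open). A call has 1 to 8 rows; each row shifts and turns the commanded pose from where the row before left it, along the tool's axes as they then stand; what a row does not reach is not made up. A row lasts 1/10 s, in which the tool goes at most 50 mm and 8.59 degrees, less where a joint would pass 70% of its speed; a pose out of reach is approached as far as the arm can. A call with a number of a shift or a turn outside -1 to 1 is refused whole. A call with a gripper value outside its range is refused whole. The fingers move at their own pace and stop on an object; the grip force is fixed at half the most. Time passes only in rows, so rows that do not move let the fingers close. It gives the time, the measured TCP pose, the force, the opening and the grip force at its end, in the units of the state.
- robot.observe(): the state, without advancing time (a new reading comes with each control period).
- robot.get_image(name): name is "side" or "top" or "wrist"; returns (picture, depth): 400x640x3 uint8, red, green, blue; 400x640 float32, m along the optical axis (not along the pixel's ray), 0 where there is no reading.
- robot.get_calibration(name): a dict with "mtx" (3x3 intrinsics, pixels), "dist" ([k1, k2, p1, p2, k3] as OpenCV has them; the pictures are not rectified), "origin" and "attitude" of the camera in the world. Camera axes: x right, y down, z forward; pixel columns grow to the right and rows downward; lengths in m; the calibration is good to about 2 mm. A picture is of the moment at which its call begins: read the wrist's pose just before it. get_calibration takes no time and is no camera call; for the wrist camera it gives the pose at the moment of the call.
- robot.hand_in(): hands the job in; it is judged then, once.
The state is a dict: "time_s": time; "qpos": joint angles; "joint_vel": joint speeds; "tau": joint torques, N m; "tcp_pos": TCP position; "orientation": TCP orientation; "ft_force": force on the tool from outside, world axes, zero at the start; "moment": the same for the moment, N m; "grip_width": finger opening in m; "gripper_force": force on a finger pad.
Only numpy, scipy, OpenCV 4.12 (cv2) and the standard library are available. Lean on these libraries where they do the work, as an engineer would, in place of code of your own. Each camera call takes 0.05 s, during which the arm holds its last target. There are 200 camera calls.

## Working session

There is one attempt and no reset: what is moved stays moved. The work goes in short steps, Python scripts to look and compute and a tool call to move; the robot and the scene stay as the last step left them, time stands still between calls to the robot, and variables do not carry over. Pictures are saved under pics/ and viewed, at most 10 in all, crops included, and the job is handed in when it is done.

Besides the shell and the picture viewer there is one more tool, called after ">>>" in YAML: its name, and indented under it one key for each argument. step_arm: Moves the arm, as the interface text tells. Its arguments: {"type":"object","properties":{"increments":{"type":"array","items":{"type":"number"}}},"required":["increments"]}

```bash
mkdir -p pics; cat > h.py <<'E'
import numpy as np, cv2
from workcell import robot
from scipy.spatial.transform import Rotation as R
def att(c):
    a=np.array(c["attitude"],float)
    return a if a.shape==(3,3) else R.from_quat(a[[1,2,3,0]]).as_matrix()
def ray(c,px):
    p=cv2.undistortPoints(np.array(px,float).reshape(-1,1,2),np.array(c["mtx"]),np.array(c["dist"])).reshape(-1,2)
    return np.c_[p,np.ones(len(p))]@att(c).T
def onplane(c,px,z):
    d=ray(c,px);o=np.array(c["origin"]);return o+d*((z-o[2])/d[:,2])[:,None]
def proj(c,P):
    A=att(c);q=(np.array(P,float).reshape(-1,3)-np.array(c["origin"]))@A
    return cv2.projectPoints(q,np.zeros(3),np.zeros(3),np.array(c["mtx"]),np.array(c["dist"]))[0].reshape(-1,2)
E
python3 - <<'E'
from h import *
import pickle
for n in("top","side"):
    c=robot.get_calibration(n);i,d=robot.get_image(n);pickle.dump((c,i,d),open(n+".pkl","wb"))
    cv2.imwrite(f"pics/{n}.png",i[:,:,::-1]);print(n,c)
print(robot.observe())
E
```

```text
top {'mtx': array([[380.37529058,   0.        , 322.33889305],
       [  0.        , 380.37529058, 200.76195097],
       [  0.        ,   0.        ,   1.        ]]), 'dist': array([-0.05892632,  0.        ,  0.        ,  0.        ,  0.        ]), 'origin': array([ 0.39430217, -0.02117532,  1.02435968]), 'attitude': array([-0.05708739,  0.71506714, -0.69313465,  0.07060009])}
side {'mtx': array([[378.96008445,   0.        , 316.6855472 ],
       [  0.        , 378.96008445, 200.98925195],
       [  0.        ,   0.        ,   1.        ]]), 'dist': array([-0.00078369,  0.        ,  0.        ,  0.        ,  0.        ]), 'origin': array([ 0.22976448, -0.71198264,  0.87326414]), 'attitude': array([-0.36430819,  0.8995719 , -0.22585596,  0.0838989 ])}
{'time_s': 0.1, 'qpos': array([ 1.02728473e+00,  1.04602959e-01,  9.65404993e-02,  1.56390842e+00,
       -1.81655868e-05,  1.35312615e+00]), 'joint_vel': array([ 1.40496639e-03,  5.00932504e-05,  1.41462501e-03, -1.19076588e-03,
       -4.18533733e-04,  6.34522980e-04]), 'tau': array([ 6.15250596e-03, -5.58204532e+01,  5.04723179e+01,  1.28161369e-02,
       -3.05359636e-04, -2.27923067e-05]), 'tcp_pos': array([0.19188229, 0.56817004, 0.23061794]), 'orientation': array([-2.09722593e-04,  1.62200895e-01,  9.86757582e-01, -5.48629010e-04]), 'ft_force': array([-0.47132372, -0.37345629,  0.18440603]), 'moment': array([0.014275  , 0.04831088, 0.02848771]), 'gripper_force': 0.0, 'grip_width': 0.08510677526230423}
```

View pics/top.png

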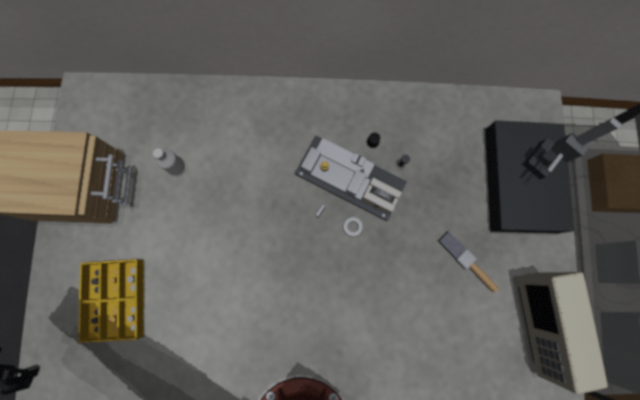

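View pics/side.png

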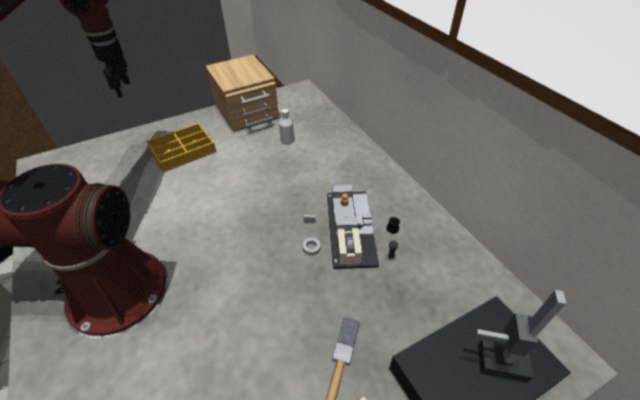

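The top view shows the vise around (350,178): cream housing at about (384,194), fixed jaw at the upper left (312,155), pointer and tab on the far side at about (358,158). The ring, gauge block, loupe and plug gauge stand around it. The side view agrees, with the housing at (349,244).

```bash
python3 - <<'E'
from h import *
import pickle
c,i,d=pickle.load(open("top.pkl","rb"))
cr=i[125:235,285:425];cv2.imwrite("pics/topc.png",cv2.resize(cr,None,fx=5,fy=5,interpolation=cv2.INTER_CUBIC)[:,:,::-1])
# dark base mask -> corners on z=.014
g=i.max(2);m=((g<75)).astype(np.uint8);m[:, :290]=0;m[:,412:]=0;m[:130]=0;m[225:]=0
n,l,s,ce=cv2.connectedComponentsWithStats(m);
for k in range(1,n):
    if s[k,4]>30:print(s[k],ce[k],onplane(c,[ce[k]],0.014))
k=1+np.argmax(s[1:,4]);pts=np.argwhere(l==k)[:,::-1].astype(np.float32)
w=onplane(c,pts,0.014)[:,:2].astype(np.float32);r=cv2.minAreaRect(w);print(r,cv2.boxPoints(r))
hsv=cv2.cvtColor(i,cv2.COLOR_RGB2HSV)
m=((i[:,:,0]>170)&(i[:,:,0].astype(int)-i[:,:,2]>15)).astype(np.uint8);m[:, :350]=0;m[:,412:]=0;m[:130]=0;m[225:]=0
pts=np.argwhere(m)[:,::-1].astype(np.float32);w=onplane(c,pts,0.066)[:,:2].astype(np.float32);print(len(pts),cv2.minAreaRect(w))
E
```

```text
[366 132  14  16 169] [373.04142012 139.90532544] [[ 0.7570392  -0.17461626  0.014     ]]
[311 137   9  10  52] [315.05769231 141.48076923] [[ 0.74627294 -0.01269954  0.014     ]]
[397 155  12  13  98] [402.42857143 161.17346939] [[ 0.69834157 -0.25681182  0.014     ]]
[295 167  95  54 772] [345.00906736 195.27331606] [[ 0.59648823 -0.09886962  0.014     ]]
[370 167  36  23 335] [387.41492537 177.80597015] [[ 0.64932086 -0.21467213  0.014     ]]
((0.6026213765144348, -0.09089045226573944), (0.27936768531799316, 0.028254272416234016), 64.3547134399414) [[ 0.5294309  -0.21069995]
 [ 0.5549019  -0.22292835]
 [ 0.6758118   0.02891904]
 [ 0.65034086  0.04114744]]Traceback (most recent call last):
  File "<stdin>", line 14, in <module>
  File "h.py", line 11, in onplane
    d=ray(c,px);o=np.array(c["origin"]);return o+d*((z-o[2])/d[:,2])[:,None]
  File "h.py", line 8, in ray
    p=cv2.undistortPoints(np.array(px,float).reshape(-1,1,2),np.array(c["mtx"]),np.array(c["dist"])).reshape(-1,2)
      ~~~~~~~~~~~~~~~~~~~^^^^^^^^^^^^^^^^^^^^^^^^^^^^^^^^^^^^^^^^^^^^^^^^^^^^^^^^^^^^^^^^^^^^^^^^^^^
cv2.error: OpenCV(4.12.0) /io/opencv/modules/calib3d/src/undistort.dispatch.cpp:347: error: (-215:Assertion failed) CV_IS_MAT(_src) && CV_IS_MAT(_dst) && (_src->rows == 1 || _src->cols == 1) && (_dst->rows == 1 || _dst->cols == 1) && _src->cols + _src->rows - 1 == _dst->rows + _dst->cols - 1 && (CV_MAT_TYPE(_src->type) == CV_32FC2 || CV_MAT_TYPE(_src->type) == CV_64FC2) && (CV_MAT_TYPE(_dst->type) == CV_32FC2 || CV_MAT_TYPE(_dst->type) == CV_64FC2) in function 'cvUndistortPointsInternal'
```

View pics/topc.png

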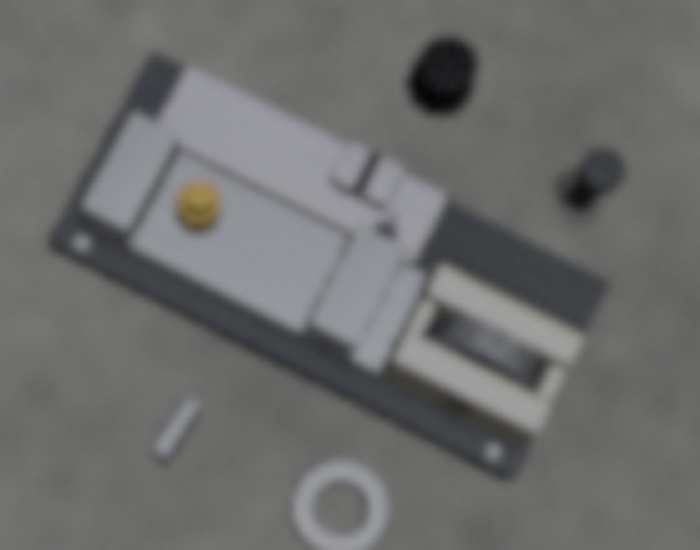

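```bash
python3 - <<'E'
from h import *
import pickle
c,i,d=pickle.load(open("top.pkl","rb"))
f=lambda p,z:onplane(c,np.array(p,float)/5+[285-.4,125-.4],z)
b=f([(55,242),(155,58),(605,285),(512,475)],.014);print(b.round(4))
v=b[0]-b[3]+b[1]-b[2];print("yaw y",np.degrees(np.arctan2(v[1],v[0])), [np.linalg.norm(b[k]-b[k-1]) for k in range(4)])
h=f([(443,265),(583,350-15),(545,430),(393,357)],.066);print("cheeks",h.round(4),h.mean(0))
print("wheel",f([(487,343)],.080), "pointer",f([(388,228)],.039),"mark",f([(365,188)],.039))
v=v[:2]/np.linalg.norm(v[:2]);print(v,(f([(365,188)],.039)-f([(388,228)],.039))[:,:2]@v)
E
```

```text
[[ 0.654   0.0375  0.014 ]
 [ 0.7618 -0.0137  0.014 ]
 [ 0.6404 -0.265   0.014 ]
 [ 0.5336 -0.2133  0.014 ]]
yaw y 64.28233473608242 [np.float64(0.27826375246010654), np.float64(0.11929602397939056), np.float64(0.2790608534862745), np.float64(0.11865893482341308)]
cheeks [[ 0.6354 -0.1675  0.066 ]
 [ 0.6007 -0.2406  0.066 ]
 [ 0.5502 -0.2205  0.066 ]
 [ 0.5858 -0.1418  0.066 ]] [ 0.59302401 -0.19261217  0.066     ]
wheel [[ 0.59183906 -0.18804878  0.08      ]] pointer [[ 0.66158526 -0.1418886   0.039     ]] mark [[ 0.68338379 -0.12925957  0.039     ]]
[0.43393688 0.90094327] [0.02083722]
```

>>> step_arm:
  increments: [0,0,0.117,0,0,0,0,0,0,0,-0.4,-0.295,0,0,0,0,0,-0.4,-0.295,0,0,0,0,0,-0.4,-0.295,0,0,0,0,0,-0.4,-0.295,0,0,0,0,0,-0.4,-0.295,0,0,0,0,0,-0.4,-0.295,0,0,0,0,0,-0.4,-0.295,0,0]

```text
time_s: 0.9
tcp_pos: [0.3552, 0.2592, 0.2311]
orientation: [0.0, 0.222, 0.975, 0.0]
ft_force: [0.9, 0.1, -0.8]
grip_width: 0.0002
gripper_force: 0.0
```

>>> step_arm:
  increments: [0,0,0,-0.4,-0.295,0,0,0,0,0,-0.4,-0.295,0,0,0,0,0,-0.4,-0.295,0,0,0,0,0,-0.4,-0.295,0,0,0,0,0,-0.4,-0.295,0,0,0,0,0,-0.4,-0.295,0,0,0,0,0,-0.4,-0.295,0,0,0,0,0,0,0,0,0]

```text
time_s: 1.7
tcp_pos: [0.5189, -0.0512, 0.2296]
orientation: [-0.001, 0.225, 0.974, -0.0]
ft_force: [0.2, 0.4, 0.1]
grip_width: 0.0
gripper_force: 0.0
```

>>> step_arm:
  increments: [0,0,0,-0.42,-0.27,0,0,0,0,0,-0.4,-0.3,0,0,0,0,0,-0.4,-0.3,0,0,0,0,0,0,-0.05,0,0,0,0,0,0,0,0,0]

```text
time_s: 2.2
tcp_pos: [0.5873, -0.1829, 0.2299]
orientation: [-0.001, 0.223, 0.975, 0.0]
ft_force: [-0.3, 0.7, 1.0]
grip_width: 0.0
gripper_force: 0.0
```

```bash
python3 - <<'E'
from h import *
import pickle
o=robot.observe();print(o["tcp_pos"],o["orientation"],o["ft_force"])
c=robot.get_calibration("wrist");i,d=robot.get_image("wrist");pickle.dump((c,i,d),open("w1.pkl","wb"))
cv2.imwrite("pics/w1.png",i[:,:,::-1]);print(c["origin"],proj(c,[[.592,-.19,.08],o["tcp_pos"]]))
E
```

```text
[ 0.58727565 -0.18291142  0.22994856] [-1.23430569e-03  2.23109125e-01  9.74792593e-01  4.42404361e-04] [-0.28614593  0.70630867  1.02821896]
[ 0.51613659 -0.14882589  0.37274883] [[318.18434168 188.85039481]
 [322.84634071 257.54309903]]
```

View pics/w1.png

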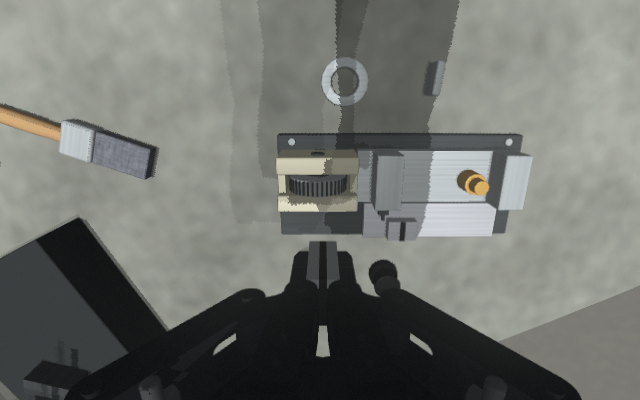

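The wrist view shows the wheel at about (317,187), cheeks at rows 157–174 and 195–211, pointer near (383,216), mark on its tab near (402,231), and the bush at (478,184). The prediction from the top view (318,189) agrees.

```bash
python3 - <<'E'
from h import *
import pickle
c,i,d=pickle.load(open("w1.pkl","rb"))
P=onplane(c,[(317.5,174),(317.5,195)],.066);print("inner",P.round(4),P.mean(0))
print("wheel",onplane(c,[(317.5,187)],.08).round(4))
cr=i[145:245,270:420];cv2.imwrite("pics/w1c.png",cv2.resize(cr,None,fx=5,fy=5,interpolation=cv2.INTER_CUBIC)[:,:,::-1])
E
```

```text
inner [[ 0.5813 -0.1857  0.066 ]
 [ 0.6013 -0.1955  0.066 ]] [ 0.59126661 -0.19061795  0.066     ]
wheel [[ 0.59   -0.1898  0.08  ]]
```

View pics/w1c.png

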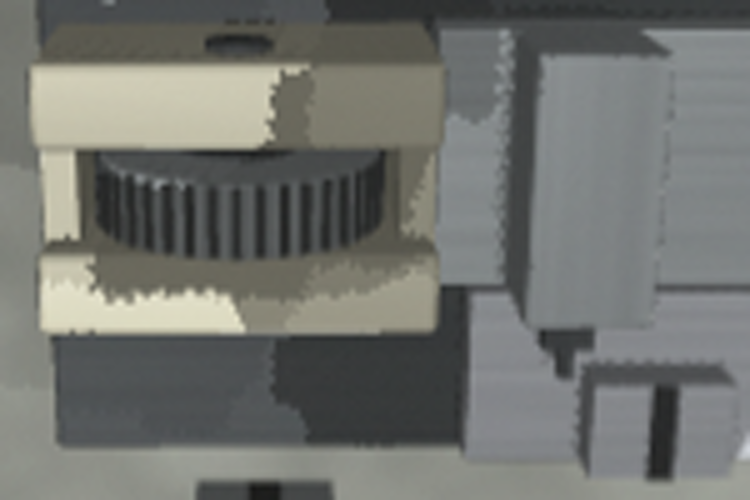

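```bash
cat >> h.py <<'E'
VY=np.array([.4339,.9009,0]);VX=np.array([.9009,-.4339,0])
E
python3 - <<'E'
from h import *
import pickle
c,i,d=pickle.load(open("w1.pkl","rb"))
f=lambda p,z:onplane(c,np.array(p,float)/5+[270-.4,145-.4],z)
w=f([(240,222)],.08)[0];p,m,m2=f([(565,376),(662,387),(659,475)],.039)
h=f([(30,65),(443,65),(437,332),(40,332)],.066);print("housing",((h-h.mean(0))@np.c_[VX,VY]).round(4),h.mean(0))
b=f([(468,285),(470,455)],.03);print(((m2-m)@VY))
print("wheel",w,"ptr",p,(p-w)@VX,(p-w)@VY,"mark",m,(m-w)@VX,(m-w)@VY,"gap",(m-p)@VY)
t=robot.observe();e=w-t["tcp_pos"];A=R.from_quat(t["orientation"][[1,2,3,0]]).as_matrix();print("tool delta",e@A)
E
```

```text
housing [[-0.0284 -0.0411]
 [-0.0283  0.0411]
 [ 0.0284  0.0417]
 [ 0.0283 -0.0417]] [ 0.59146598 -0.19117445  0.066     ]
0.0010577265346787528
wheel [ 0.5918882 -0.1905823  0.08     ] ptr [ 0.66844499 -0.14513561  0.039     ] 0.0492506996589684 0.07416091598821753 mark [ 0.68083037 -0.12588629  0.039     ] 0.05205640588422493 0.09687664398335068 gap 0.022715727995133144
tool delta [-0.00812618 -0.00601382  0.15086274]
```

>>> step_arm:
  increments: [0,0,0,-0.08,-0.16,0.4,0,0,0,0,0,0,0.45,0,0,0,0,0,0,0.4,0,0,0,0,0,0,0.15,0,0,0,0,0,0,0,0]

```text
time_s: 2.75
tcp_pos: [0.5868, -0.1982, 0.09]
orientation: [-0.001, 0.222, 0.975, 0.001]
ft_force: [-0.6, 0.7, 0.1]
grip_width: 0.0
gripper_force: 0.0
```

>>> step_arm:
  increments: [0,0,0,0,0,0.05,0,0,0,0,0,0,0.04,0,0,0,0,0,0,0.01,0,0,0,0,0,0,0,0]

```text
time_s: 3.15
tcp_pos: [0.5885, -0.2004, 0.0821]
orientation: [0.001, 0.222, 0.975, -0.0]
ft_force: [0.3, -0.4, -0.1]
grip_width: -0.0003
gripper_force: 0.0
```

>>> step_arm:
  increments: [0,0,0,0,0,0.01,0,0,0,0,0,0,0,0]

```text
time_s: 3.35
tcp_pos: [0.5881, -0.2002, 0.0805]
orientation: [0.0, 0.222, 0.975, 0.0]
ft_force: [-0.2, -0.9, 0.3]
grip_width: -0.0003
gripper_force: 0.0
```

>>> step_arm:
  increments: [0,0,0,0,0,0.01,0,0,0,0,0,0,0,0]

```text
time_s: 3.55
tcp_pos: [0.5882, -0.2003, 0.0798]
orientation: [0.0, 0.222, 0.975, -0.0]
ft_force: [-1.4, 0.7, 2.3]
grip_width: -0.0002
gripper_force: 1.4
```

>>> step_arm:
  increments: [0,0,0,0,0,0.008,0,0,0,0,0,0,0,0]

```text
time_s: 3.75
tcp_pos: [0.5883, -0.2003, 0.0796]
orientation: [0.0, 0.222, 0.975, -0.0]
ft_force: [-2.0, 1.0, 8.6]
grip_width: -0.0004
gripper_force: 4.1
```

```bash
python3 -c "
from h import *
o=robot.observe();print(o['ft_force'],o['tcp_pos'])"
```

```text
[-2.04292154  1.04162169  8.56022756] [ 0.58828823 -0.20028071  0.07956694]
```

>>> step_arm:
  increments: [0,0,0,0,0.03,-0.002,0,0,0,0,0,0.04,0,0,0,0,0,0,0.04,0,0,0,0,0,0,0,0,0]

```text
time_s: 4.15
tcp_pos: [0.5932, -0.19, 0.0799]
orientation: [0.001, 0.222, 0.975, -0.0]
ft_force: [-3.0, 1.8, 9.9]
grip_width: 0.0001
gripper_force: 4.8
```

>>> step_arm:
  increments: [0,0,0,0,0.04,-0.003,0,0,0,0,0,0.04,0,0,0,0,0,0,0,0,0]

```text
time_s: 4.45
tcp_pos: [0.5967, -0.1828, 0.0797]
orientation: [0.0, 0.222, 0.975, -0.0]
ft_force: [-0.7, 1.6, 5.9]
grip_width: 0.0001
gripper_force: 3.2
```

```bash
cat > look.py <<'E'
import sys
from h import *
import pickle
n=sys.argv[1]
o=robot.observe();print(o["tcp_pos"],o["ft_force"])
c=robot.get_calibration("wrist");i,d=robot.get_image("wrist");pickle.dump((c,i,d),open(n+".pkl","wb"))
P=proj(c,[[.6684,-.1451,.039],[.6808,-.1259,.039]]).mean(0).round().astype(int);print(P)
x,y=max(P[0]-80,0),max(min(P[1]-60,280),0);cr=i[y:y+120,x:x+160];print("crop",x,y)
cv2.imwrite(f"pics/{n}.png",cv2.resize(cr,None,fx=5,fy=5,interpolation=cv2.INTER_CUBIC)[:,:,::-1])
E
python3 look.py w2
```

```text
[ 0.59670008 -0.18279901  0.07965937] [-0.69001043  1.63613969  5.94050982]
[433 292]
crop 353 232
```

View pics/w2.png

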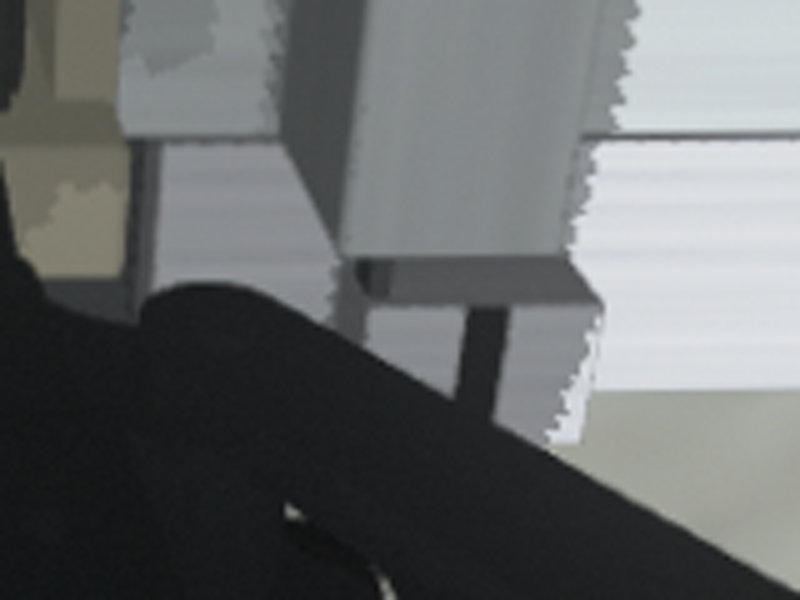

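The crop shows the jaw moved along: the far top edge runs from (347,255) to (562,255) in the crop, and the mark's end is at (488,308). The pointer is hidden below the jaw's edge.

```bash
cat > gap.py <<'E'
import sys
from h import *
import pickle
n,x,y=sys.argv[1],int(sys.argv[2]),int(sys.argv[3]);a=np.array(sys.argv[4:],float).reshape(-1,2)/5+[x-.4,y-.4]
c=pickle.load(open(n+".pkl","rb"))[0]
W=np.array([.5918,-.1908,0]);j=onplane(c,a[:2],.06);m=onplane(c,a[2:],.039)
print("jaw",(j-W)@VY,((j-W)@VY).mean(),"mark",(m-W)@VY,(m-W)@VX,"gap",(m[0]-j.mean(0))@VY)
E
python3 gap.py w2 353 232 347 255 562 255 488 308; python3 gap.py w1 270 145 540 325 655 325 662 387
```

```text
jaw [0.06945028 0.09589138] 0.08267083008108499 mark [0.09798434] [0.05178782] gap 0.015313508873645932
jaw [0.06397389 0.08868804] 0.0763309667249967 mark [0.09711104] [0.0520414] gap 0.020780072430937283
```

>>> step_arm:
  increments: [0,0,0,0,0,-0.08,0,0,0,0,0,-0.1,0,0,0,0,0,0,-0.1,0,0,0,0,0,0,0,0.05,0,0,0,0,0,0,0.025,0,0,0,0,0,0,0,0]

```text
time_s: 5.1
tcp_pos: [0.5873, -0.2015, 0.0795]
orientation: [-0.0, 0.223, 0.975, -0.0]
ft_force: [-1.3, -0.5, 4.7]
grip_width: 0.0002
gripper_force: 1.9
```

>>> step_arm:
  increments: [0,0,0,0,0.03,0.001,0,0,0,0,0,0.04,0,0,0,0,0,0,0.04,0,0,0,0,0,0,0,0,0]

```text
time_s: 5.5
tcp_pos: [0.5926, -0.1905, 0.08]
orientation: [0.0, 0.222, 0.975, 0.0]
ft_force: [-2.7, 2.5, 7.8]
grip_width: -0.0
gripper_force: 4.2
```

>>> step_arm:
  increments: [0,0,0,0,0.04,0,0,0,0,0,0,0.05,0,0,0,0,0,0,0,0,0]

```text
time_s: 5.8
tcp_pos: [0.5966, -0.1823, 0.0796]
orientation: [0.0, 0.222, 0.975, 0.0]
ft_force: [-1.6, 2.8, 6.5]
grip_width: 0.0
gripper_force: 3.2
```

```bash
python3 look.py w3
```

```text
[ 0.59656863 -0.18233999  0.07960582] [-1.58091289  2.761055    6.50906163]
[432 292]
crop 352 232
```

View pics/w3.png

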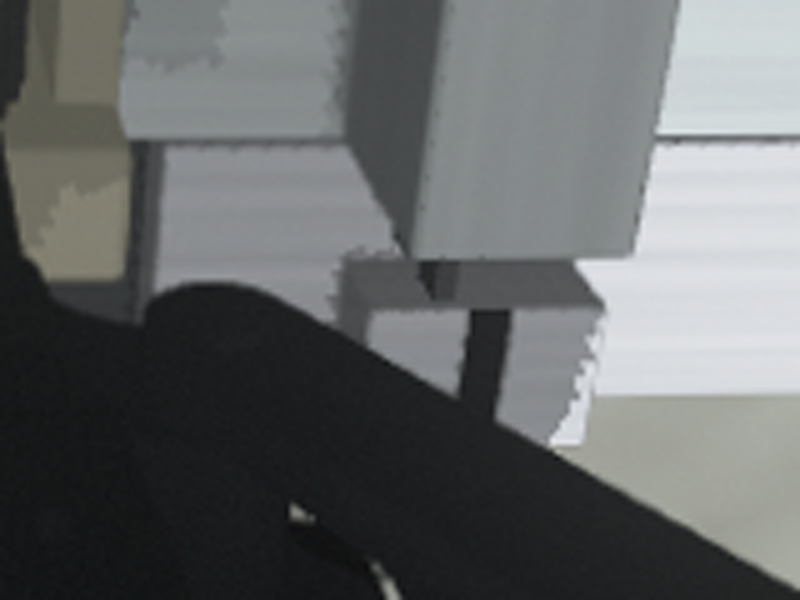

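The pointer now shows at (446,298) in the crop, the mark's end at (489,309) and the jaw's edge from (412,258) to (634,258).

```bash
python3 gap.py w3 352 232 412 258 634 258 489 309 446 298
```

```text
jaw [0.07719769 0.10463474] 0.09091621449513293 mark [0.0977999  0.09151657] [0.05154435 0.04968716] gap 0.0068836892561313714
```

>>> step_arm:
  increments: [0,0,0,0,0,-0.08,0,0,0,0,0,-0.1,0,0,0,0,0,0,-0.08,0,0,0,0,0,0,0,0.05,0,0,0,0,0,0,0.024,0,0,0,0,0,0,0,0]

```text
time_s: 6.45
tcp_pos: [0.5882, -0.1995, 0.0799]
orientation: [-0.0, 0.223, 0.975, -0.0]
ft_force: [-1.5, 0.4, 3.4]
grip_width: 0.0001
gripper_force: 1.3
```

>>> step_arm:
  increments: [0,0,0,0,0.03,0.002,0,0,0,0,0,0.04,0,0,0,0,0,0,0.04,0,0,0,0,0,0,0.05,0,0,0,0,0,0,0,0,0]

```text
time_s: 6.95
tcp_pos: [0.5957, -0.1841, 0.0799]
orientation: [0.0, 0.222, 0.975, 0.0]
ft_force: [-0.9, 2.6, 5.4]
grip_width: -0.0001
gripper_force: 2.7
```

```bash
python3 look.py w4
```

```text
[ 0.59565592 -0.18407507  0.0798587 ] [-0.89710445  2.59648721  5.38343743]
[435 292]
crop 355 232
```

View pics/w4.png

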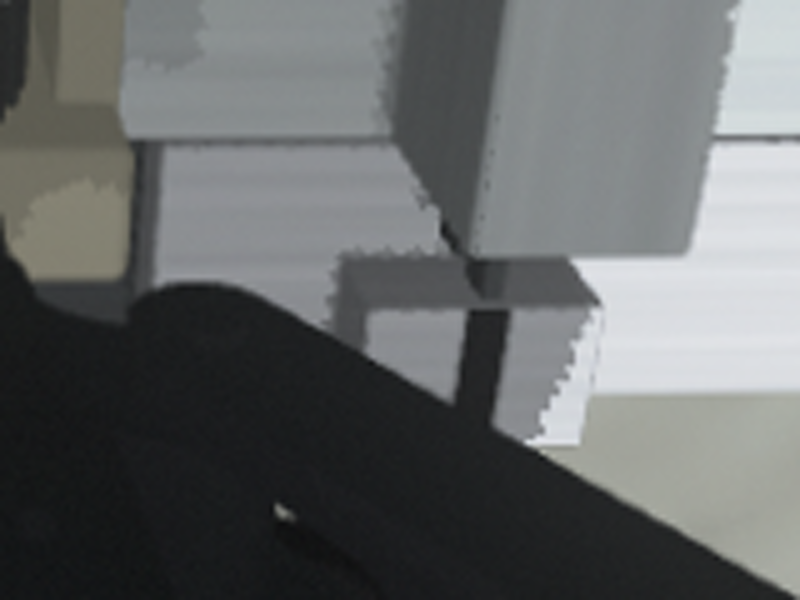

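The pointer at about (494,298) now meets the mark's end at about (488,308). I'll lift clear and check from above.

```bash
python3 gap.py w4 355 232 468 256 690 256 488 308 494 298
```

```text
jaw [0.08405747 0.11167143] 0.09786445235001126 mark [0.0979267  0.09854512] [0.05148962 0.04986194] gap 6.225183442414816e-05
```

>>> step_arm:
  increments: [0,0,0,0,0,-0.1,0,0,0,0,0,0,-0.4,0,0,0,0,0,0,-0.45,0,0,0,0,0,0,-0.45,0,0,0,0,0,0,0,0,0,0,0,0,0,0,0]

```text
time_s: 7.6
tcp_pos: [0.596, -0.1853, 0.2212]
orientation: [0.001, 0.222, 0.975, -0.0]
ft_force: [-0.1, -0.1, -1.0]
grip_width: -0.0004
gripper_force: 0.0
```

```bash
python3 look.py w5
```

```text
[ 0.59604912 -0.18529642  0.22120372] [-0.11313379 -0.06765514 -0.97260665]
[393 216]
crop 313 156
```

View pics/w5.png

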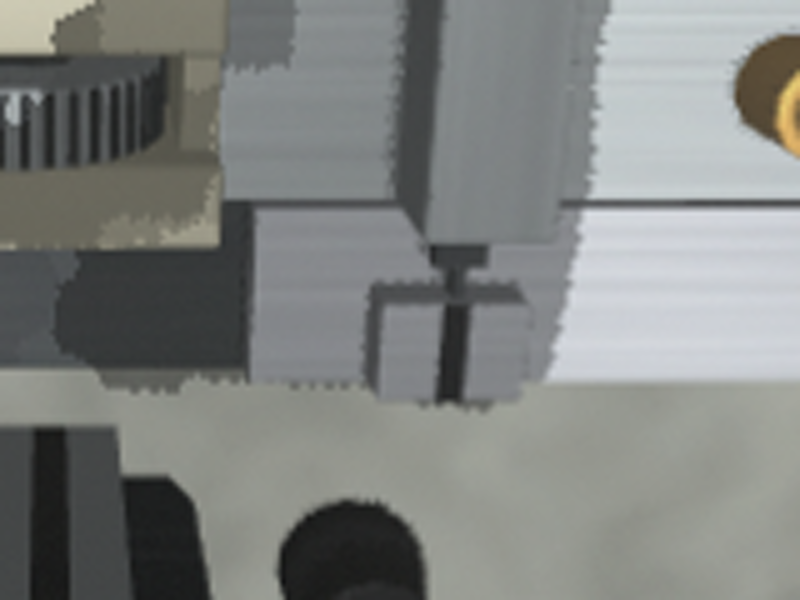

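The pointer at (456,293) stands in line with the mark's end at (455,305), within about 0.5 mm, and the hand is clear.

```bash
python3 -c "
from h import *
print(robot.hand_in())"
```

```text
the job is handed in; nothing more can be done
None
```

The jaw's pointer stands at the gauge mark, within about 0.5 mm in the last close view, after three wheel strokes. The hand was lifted clear and the job is handed in; the hand-in call gave no verdict.

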